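# Let a spice jar out of the gravity dispenser

### The arm

A 7-joint arm with a two-finger parallel gripper is mounted at the origin on a cart in front of the work surface, level with it; the furniture and walls round the work are solid. World frame = base frame: x ahead of the robot, y to its left, z up, the work surface at z = 0. Lengths are in m, angles in rad, forces in N, time in s.
With the tool pointing down it reaches from about 0.425 to 0.925 m from the base axis. Payload 6.8 kg.
Tool frame: the origin (TCP) lies on the front face of the gripper's body, between the roots of the fingers; the fingertips stand 73 mm ahead of it and the grasp point (between the pads) lies 54 mm ahead of it; z points along the fingers, y is the direction in which the jaws open and shut (so a half turn about z gives the same grasp; the last joint's range is limited). The gripper opens to 85 mm and grips with 20 to 120 N. Pads are 22 mm wide; open, the fingers measure 114 mm over their backs; the gripper's body (76 mm by 85 mm) begins 54 mm behind the grasp point. The pads swing forward as they close: fully open they stand 13 mm farther back than shut.
Start: joints at [-1.318, 0.477, 0.022, 1.555, -0.011, 1.109, -0.083], TCP at [0.238, 0.632, 0.304] pointing down, gripper open.
Joint ranges: [-2.96, 2.96], [-0.34, 2.1], [-1.41, 1.46], [0.24, 2.44], [-1.37, 4.51], [0.17, 1.92], [-2.96, 2.96]. Speed limits (rad/s): [2.39, 2.39, 3.14, 3.14, 3.14, 3.14, 3.14].

### API

Orientations are given as a rotation vector (axis times angle).
In Python, from bench import * gives the robot as it stands.
- The arm moves only by the tool jog_arm, never from a script. Its argument "plan" is a list of rows, each a list of 2 entries, a list of its own where there are three numbers: the shift along the world's x, y, z in cm, then the turn about the world's z in rad. In form: [[[tx, ty, tz], twist], ...]. A call has 1 to 12 rows; each row shifts and turns the commanded pose from where the row before left it; what a row does not reach is not made up. A row lasts 1/10 s, in which the tool goes at most 50 mm and 8.59 degrees, less where a joint would pass 70% of its speed; a pose out of reach is approached as far as the arm can. A call is refused whole if a number of a shift passes 5 or a number of a turn 0.15, either way. A call with a gripper value outside its range is refused whole. "hand" is the finger opening in cm, from 0 to 8.54, set as the call begins (left out, the last holds). The fingers move at their own pace and stop on an object; "grip_force" is the grip in N (left out, the last holds). Time passes only in rows, so rows that do not move let the fingers close. It gives the time, the measured TCP pose, the force and the opening at its end, in the units of the state.
- get_obs(): the state, without advancing time (a new reading comes with each control period).
- grab_frame(name): name is "side" or "top" or "wrist"; returns the picture (384x512x3 uint8, red, green, blue); there is no depth.
- get_calibration(name): a dict with "intrinsics" (3x3 intrinsics, pixels), "xyz" and "orientation" of the camera in the world. Camera axes: x right, y down, z forward; pixel columns grow to the right and rows downward; lengths in m; the calibration is good to about 2 mm. A picture is of the moment at which its call begins: read the wrist's pose just before it. get_calibration takes no time and is no camera call; for the wrist camera it gives the pose at the moment of the call.
- hand_in(): hands the job in, once; it reports no verdict.
The state is a dict: "clock": time; "joints": joint angles; "qvel": joint speeds; "tau": joint torques, N m; "tcp_pos": TCP position; "orientation": TCP orientation; "contact_force": force on the tool from outside, world axes, zero at the start; "moment": the same for the moment, N m; "grip_width": finger opening in m.
Only numpy, scipy, OpenCV 4.12 (cv2) and the standard library are available. Lean on these libraries where they do the work, as an engineer would, in place of code of your own. Each camera call takes 0.05 s, during which the arm holds its last target. There are 200 camera calls.

### The job

Let the spice jar with the red cap roll out of the two-lane dispenser: with the fingertips press down the blue paddle of the lane the red-capped jar lies in, so that the other end of that rocking lever lifts the gate, hold it down until the jar has rolled to the end wall of the lane, then let go so that the gate drops shut again. Do not touch, pick up or push the jars themselves, keep the jar with the dark cap in and its paddle unpressed, and leave the other things on the table alone.

Things in the scene. Friction and masses are not known exactly. Their poses are not given: they have to be found in the camera images.
- dispenser: White two-lane gravity dispenser fixed to the table: grey foot plate 262 (x) by 370 (y) mm, 154 high. Origin on the table, z up; the plate spans y = -160 to +210. Lanes lie along y, centres at x = -62 (near lane, closer to the robot) and +62 (far lane), falling 16 degrees towards +y. Each has a steel lever rocking about y = -50, z = 142: yellow gate at y = 48, blue paddle at y = -142.
- end_near (a point): Low end of the near lane: the middle of the lane floor at the inside of the end wall, y = 205 mm of the dispenser. A jar waits behind the gate with its middle at about y = 20 mm; let out, it rests against the end wall with its middle at about y = 180 mm, 45 mm above the table.
- end_far (a point): Low end of the far lane: the middle of the lane floor at the inside of the end wall, y = 205 mm of the dispenser. A jar waits behind the gate with its middle at about y = 20 mm; let out, it rests against the end wall with its middle at about y = 180 mm, 45 mm above the table.
- paddle_near (a point): Blue press paddle with black rubber top, 46 (x) by 44 (y) mm, 12 thick, on the near lever (dispenser x = -62). This point: middle of its top face, 150 mm above the table at rest; axes then as the dispenser's. It is 92 mm from the rocking axis, towards the dispenser's -y; pressed to the stop it sinks about 40 mm, against a spring of about 2 N at first, 4 to 5 N at the stop. Free above and below.
- paddle_far (a point): Blue press paddle with black rubber top, 46 (x) by 44 (y) mm, 12 thick, on the far lever (dispenser x = +62). This point: middle of its top face, 150 mm above the table at rest; axes then as the dispenser's. It is 92 mm from the rocking axis, towards the dispenser's -y; pressed to the stop it sinks about 40 mm, against a spring of about 2 N at first, 4 to 5 N at the stop. Free above and below.
- lever_near (a joint): Rocking angle (rad) of the near lever: 0 = at rest, gate shut; grows as the paddle is pressed; stop at 0.45. The gate is high enough for a jar to roll under it from about 0.33. The spring brings it back to 0 when let go, so it must be held down until the jar has rolled out.
- lever_far (a joint): Rocking angle (rad) of the far lever: 0 = at rest, gate shut; grows as the paddle is pressed; stop at 0.45. The gate is high enough for a jar to roll under it from about 0.33. The spring brings it back to 0 when let go, so it must be held down until the jar has rolled out.
- red_jar: The spice jar with the red cap, to be let out; origin at the middle of its base, z along the jar to the cap. It lies with z along -x of the dispenser.
- dark_jar: The spice jar with the dark cap, to stay in; origin at the middle of its base, z along the jar to the cap.
- red_jar_middle (a point): Spice jar with a red cap, 45 mm across, 106 long, 0.11 kg, lying on its side across one of the two lanes (either lane) behind the gate, cap towards -x of the dispenser. This point: the middle of the jar.
- dark_jar_middle (a point): Spice jar with a dark (black-brown) cap, 45 mm across, 106 long, 0.11 kg, lying on its side across one of the two lanes (either lane) behind the gate, cap towards -x of the dispenser. This point: the middle of the jar.
- ramekin_salt: Bystander: white ramekin of salt, 66 across, 38 high (mm), loose. Origin: middle of its underside.
- ramekin_pepper: Bystander: white ramekin of ground pepper, 66 across, 38 high (mm), loose. Origin: middle of its underside.
- pepper_mill: Bystander: brown wooden pepper mill, 58 across, 160 high (mm), loose. Origin: middle of its underside.
- squeeze_oil: Bystander: yellow squeeze bottle, 59 across, 211 high (mm), loose. Origin: middle of its underside.
- tin_2: Bystander: low green tin, 75 across, 58 high (mm), loose. Origin: middle of its underside.
- marker: Bystander: black and white marker pen, lying, 127 x 14 x 14 (mm), loose. Origin: middle of its underside.
Things that resemble listed ones, but are neither listed nor needed, are in the scene too. Leave any green or turquoise look-alike of the red_jar alone. Leave any yellow look-alike of the dark_jar alone.

How it is judged:
On the way, in this order (a step that is already met when the one before it is completed fails the run):
1. the paddle of the red-capped jar's lane is pressed down with the fingers at the paddle (lever past 0.2 rad) (((x of red_jar_middle in the frame of dispenser below 0 m and value of joint lever_near above 0.2 rad and contact force between the fingers and anything else above 0.3 N and distance between the grasp point and paddle_near below 0.09 m) or (x of red_jar_middle in the frame of dispenser above 0 m and value of joint lever_far above 0.2 rad and contact force between the fingers and anything else above 0.3 N and distance between the grasp point and paddle_far below 0.09 m))), for 0.05 s.
2. the red-capped jar has rolled out under the gate into the low end of the lane (y of red_jar_middle in the frame of dispenser above 0.13 m), for 0.1 s.
At the end, for the whole second after the job is handed in: The red-capped jar lies still in its lane against the end wall (middle 150 to 205 mm along the dispenser's y, less than 75 mm high), the dark-capped jar is still behind its gate, and both levers are back at rest (under 0.05 rad) (y of red_jar_middle in the frame of dispenser between 0.15 and 0.205 m and x of red_jar_middle in the frame of dispenser between -0.124 and 0.124 m and z of red_jar_middle in the frame of dispenser below 0.075 m and linear speed of red_jar below 0.02 m/s and y of dark_jar_middle in the frame of dispenser between -0.05 and 0.045 m and z of dark_jar_middle in the frame of dispenser between 0.07 and 0.12 m and value of joint each of lever_near, lever_far below 0.05 rad); the robot touches nothing.
It fails at once if a jar is touched by the robot (over 0.5 N) (contact force between any of the fingers, the arm and red_jar above 0.5 N or contact force between any of the fingers, the arm and dark_jar above 0.5 N).
It fails at once if the paddle of the dark-capped jar's lane is pressed (lever past 0.1 rad) ((x of red_jar_middle in the frame of dispenser below 0 m and value of joint lever_far above 0.1 rad) or (x of red_jar_middle in the frame of dispenser above 0 m and value of joint lever_near above 0.1 rad)).
It fails at once if a jar is lifted out of its lane (z of any of red_jar_middle, dark_jar_middle in the frame of dispenser above 0.13 m).
It fails at once if another thing on the table is moved more than 20 mm (distance of any of ramekin_salt, ramekin_pepper, pepper_mill, squeeze_oil, tin_2, marker from where it was at the start of the episode above 0.02 m).
It also fails if it takes over 30 s, if anything falls off the work surface, if the arm or the gripper's body presses on something with over 40 N, if the wrist force passes 120 N, or if a joint passes its speed limit or range.

## Working session

There is one attempt and no reset: what is moved stays moved. The work goes in short steps, Python scripts to look and compute and a tool call to move; the robot and the scene stay as the last step left them, time stands still between calls to the robot, and variables do not carry over. Pictures are saved under pics/ and viewed, about 8 in all and at most 12, crops included, and the job is handed in when it is done.

Besides the shell and the picture viewer there is one more tool, called after "Call:" by a JSON object that holds its "op" and its "data", one argument or row to a line. jog_arm: Moves the arm, as the interface text tells. Its arguments: {"type":"object","properties":{"plan":{"type":"array","items":{"type":"array"}},"hand":{"type":"number"},"grip_force":{"type":"number"}},"required":["plan"]}

```bash
mkdir -p pics
cat > h.py <<'E'
from bench import *
import numpy as np, cv2
from scipy.spatial.transform import Rotation as R
def cal(n):
    c=get_calibration(n); o=np.array(c["orientation"],float)
    M=o if o.shape==(3,3) else R.from_rotvec(o).as_matrix()
    return np.array(c["intrinsics"]),np.array(c["xyz"]),M
def ray(n,uv):
    K,p,M=cal(n); d=M@np.linalg.inv(K)@np.array([*uv,1.]); return p,d/np.linalg.norm(d)
def onz(n,uv,z):
    p,d=ray(n,uv); return p+d*(z-p[2])/d[2]
def proj(n,P):
    K,p,M=cal(n); q=K@(M.T@(np.array(P)-p)); return q[:2]/q[2]
def tri(n1,a,n2,b):
    p,d=ray(n1,a);q,e=ray(n2,b)
    s=np.linalg.lstsq(np.c_[d,-e],q-p,rcond=None)[0]; A=p+s[0]*d;B=q+s[1]*e
    return (A+B)/2,np.linalg.norm(A-B)
E
python3 - <<'E'
from h import *
for n in("top","side"):
    f=grab_frame(n); cv2.imwrite(f"pics/{n}0.png",f[:,:,::-1]); 
    b=cv2.resize(f,(768,576),interpolation=cv2.INTER_CUBIC); cv2.imwrite(f"pics/{n}0b.png",b[:,:,::-1])
    print(n,cal(n))
print(get_obs())
E
```

```text
top (array([[429.42739366,   0.        , 256.46532442],
       [  0.        , 429.42739366, 188.87123839],
       [  0.        ,   0.        ,   1.        ]]), array([0.24847055, 0.01823447, 1.43376659]), array([[-4.53590105e-02, -9.75112976e-01,  2.17018995e-01],
       [-9.98970749e-01,  4.42646433e-02, -9.90372575e-03],
       [ 5.09830727e-05, -2.17244851e-01, -9.76117141e-01]]))
side (array([[380.90855361,   0.        , 255.14278637],
       [  0.        , 380.90855361, 188.64569502],
       [  0.        ,   0.        ,   1.        ]]), array([0.05325973, 1.32120833, 0.71384936]), array([[-0.93469292, -0.1570475 ,  0.31888121],
       [-0.35504686,  0.36944654, -0.85874966],
       [ 0.01705493, -0.915885  , -0.40107829]]))
{'clock': 0.1, 'joints': array([-1.31804733,  0.47773052,  0.02236182,  1.55632559, -0.01150299,
        1.10931444, -0.08311942]), 'qvel': array([ 0.00090317, -0.00240107,  0.00073867, -0.00167025, -0.00209399,
        0.00023544,  0.0001707 ]), 'tau': array([ 5.09933248e-03, -5.97757995e+01,  1.61420155e+00, -2.81951916e+01,
        1.29100299e-02,  5.01844188e-03, -3.53264042e-06]), 'tcp_pos': array([0.23818928, 0.6311438 , 0.30302584]), 'orientation': array([-5.63746138e-01, -3.09042299e+00,  2.57688268e-03]), 'contact_force': array([ 0.06702486, -0.00024285, -0.16353101]), 'moment': array([ 0.09058769, -0.01835075, -0.00554433]), 'grip_width': 0.0852472182815183}
```

View pics/top0b.png

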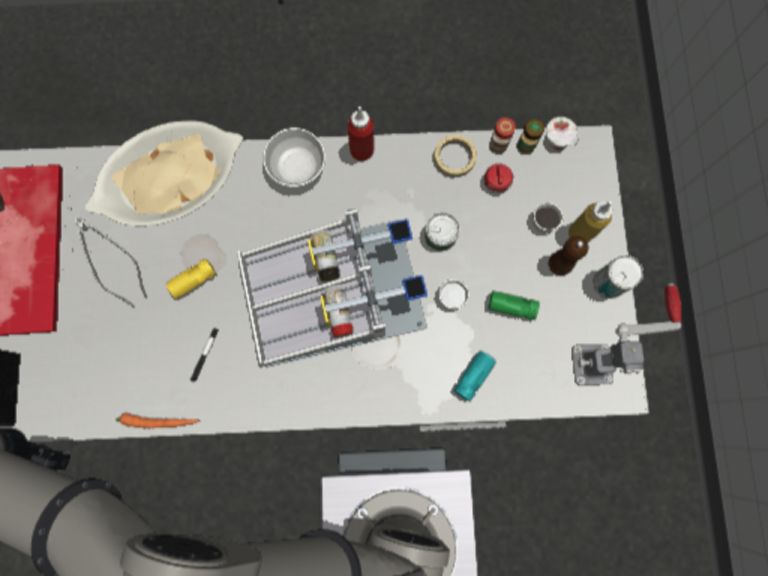

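View pics/side0b.png

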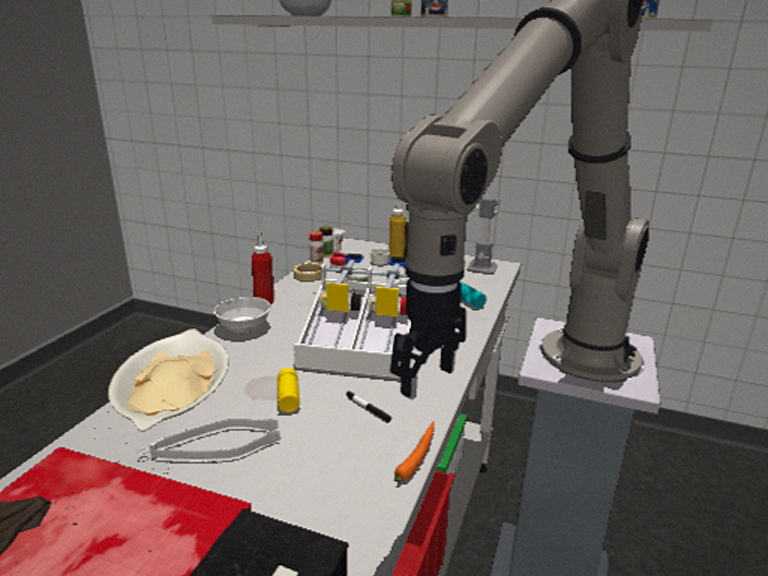

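The red cap is at about (341,327) in the 768-px top view, in the lane nearer the robot. The dark cap is at (328,270), in the far lane. The yellow, green and teal jars on the table are look-alikes. The blue paddles are at (415,287) near and (400,231) far. Next I'll confirm with one enlarged crop and measure the paddles.

Run:
```python
from h import *
for n in("top","side"):
    f=cv2.imread(f"pics/{n}0.png"); h=cv2.cvtColor(f,cv2.COLOR_BGR2HSV)
    m=cv2.inRange(h,(100,120,40),(130,255,255))
    k,l,s,c=cv2.connectedComponentsWithStats(m)
    for i in range(1,k):
        if s[i,4]>8:
            hull=cv2.convexHull(np.argwhere(l==i)[:,::-1].astype(np.int32)); mm=cv2.minAreaRect(hull)
            print(n,c[i].round(1),s[i],mm, onz(n,mm[0],.15).round(3) if n=="top" else "")
    if n=="top":
        for nm,uv in(("red",(341/1.5,327/1.5)),("dark",(328/1.5,270/1.5))): print(nm,onz(n,uv,.1).round(3))
        cv2.imwrite("pics/crop.png",cv2.resize(f[130:250,150:320],None,fx=4.5,fy=4.5,interpolation=cv2.INTER_CUBIC))
```

```text
top [266.2 155.3] [259 147  16  15  69] ((266.3411560058594, 154.03529357910156), (13.015828132629395, 13.449688911437988), 77.47119140625) [ 0.644 -0.031  0.15 ]
top [275.9 192.5] [269 184  16  16  75] ((276.1199645996094, 191.66000366210938), (13.684738159179688, 13.953065872192383), 79.69515228271484) [ 0.522 -0.054  0.15 ]
red [0.456 0.1   0.1  ]
dark [0.58  0.124 0.1  ]
side [434.4   3.6] [431   0   7   9  40] ((434.5882873535156, 3.352937698364258), (8.246211051940918, 5.335783958435059), 75.96376037597656) 
side [236.1 172.4] [230 170  12   5  27] ((235.75, 172.75), (3.7262067794799805, 11.374736785888672), 78.69007110595703) 
side [264.4 174.9] [259 172  12   6  30] ((264.6158447265625, 174.4573211669922), (11.264017105102539, 4.085967063903809), 6.340191841125488)
```

View pics/crop.png

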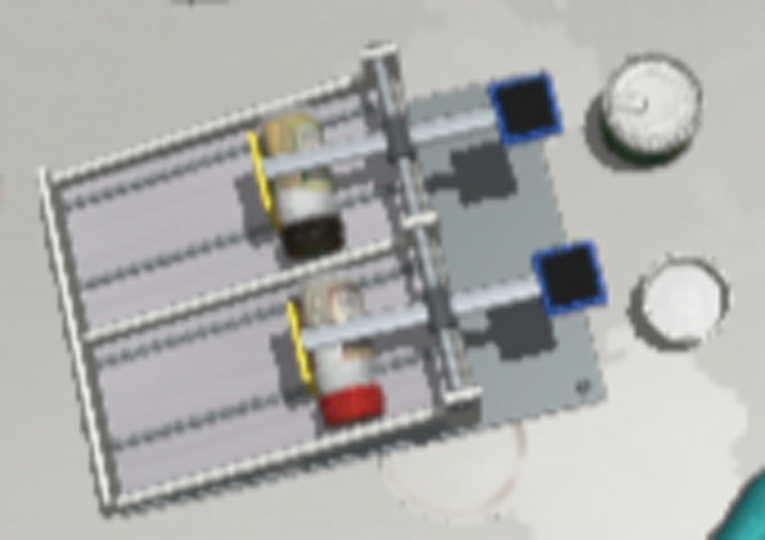

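Triangulation check of the paddle height, and start of the approach at safe height with the fingers closing.

Run:
```python
from h import *
print(tri("top",(276,192),"side",(264.5,174.5)),tri("top",(266.3,154.5),"side",(235.9,172.6)))
```

```text
(array([ 0.5237448 , -0.05436787,  0.14145302]), np.float64(0.0010868318719797123)) (array([ 0.64355243, -0.03121822,  0.14026035]), np.float64(0.003227451349218188))
```

Call:
{"op": "jog_arm", "data": {
  "plan": [
    [[2.5, -3.5, 0], 0],
    [[2.5, -3.5, 0], 0],
    [[2.5, -3.5, 0], 0],
    [[2.5, -3.5, 0], 0],
    [[2.5, -3.5, 0], 0],
    [[2.5, -3.5, 0], 0],
    [[2.5, -3.5, 0], 0],
    [[2.5, -3.5, 0], 0],
    [[2, -4, 0], 0],
    [[2, -4, 0], 0]
  ],
  "hand": 0
}}

```text
clock: 1.1
tcp_pos: [0.4788, 0.2698, 0.3036]
orientation: [-0.564, -3.09, 0.001]
contact_force: [1.3, -0.2, 0.5]
grip_width: 0.0001
```

Call:
{"op": "jog_arm", "data": {
  "plan": [
    [[0.5, -4, 0], 0],
    [[0.5, -4, 0], 0],
    [[0.5, -4, 0], 0],
    [[0.5, -4, 0], 0],
    [[0.5, -4, 0], 0],
    [[0.5, -4, 0], 0],
    [[0.5, -4, 0], 0],
    [[0.5, -3, 0], 0],
    [[0.4, -1.4, 0], 0],
    [[0, 0, -2], 0],
    [[0, 0, -2], 0],
    [[0, 0, 0], 0]
  ]
}}

```text
clock: 2.3
tcp_pos: [0.5206, -0.0524, 0.2615]
orientation: [-0.563, -3.085, 0.002]
contact_force: [-0.4, 0.1, 0.4]
grip_width: -0.0
```

Run:
```python
from h import *
o=get_obs(); print(o["tcp_pos"].round(4),o["contact_force"])
f=grab_frame("wrist"); g=grab_frame("top")
tip=o["tcp_pos"]+R.from_rotvec(o["orientation"]).apply([0,0,.073]); print("tip",tip)
for p in(tip,[.523,-.054,.15]): print(proj("wrist",p),proj("top",p))
w=cv2.resize(f,(512,384)); t=cv2.resize(g[130:250,190:350],(512,384),interpolation=cv2.INTER_CUBIC)
cv2.imwrite("pics/hover.png",np.vstack([cv2.resize(np.hstack([w,t]),(800,300))])[:,:,::-1])
```

```text
[ 0.5206 -0.0524  0.2615] [-0.36498198  0.12975595  0.43910393]
tip [ 0.52018313 -0.05246714  0.18848197]
[250.16226484 243.1391989 ] [276.07790012 189.69682533]
[249.53853092 219.76461358] [275.96588012 191.48593295]
```

View pics/hover.png

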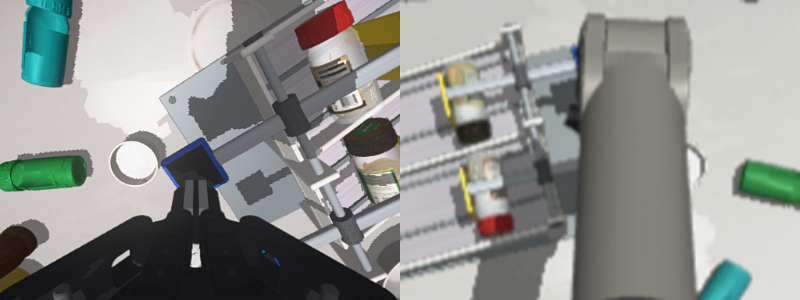

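Wrist view (left half): the closed fingertips are above the near paddle. Its corners put the centre at about (250,223) full-frame, against a predicted (250,220). The paddle is on the red jar's lever, so I'm pressing now.

Call:
{"op": "jog_arm", "data": {
  "plan": [
    [[0.2, -0.1, -1], 0],
    [[0, 0, -1], 0],
    [[0, 0, -1], 0],
    [[0, 0, -1], 0],
    [[0, 0, -1], 0],
    [[0, 0, -1], 0],
    [[0, 0, -1], 0],
    [[0, 0, -0.5], 0],
    [[0, 0, 0], 0],
    [[0, 0, 0], 0],
    [[0, 0, 0], 0]
  ]
}}

```text
clock: 3.5
tcp_pos: [0.5245, -0.0536, 0.1893]
orientation: [0.564, 3.09, 0.0]
contact_force: [-0.4, 0.8, 5.1]
grip_width: 0.0003
```

Run:
```python
from h import *
o=get_obs(); print(o["tcp_pos"].round(4),o["contact_force"])
f=grab_frame("side"); g=grab_frame("top")
t=cv2.resize(g[130:250,170:330],(400,300),interpolation=cv2.INTER_CUBIC); s=cv2.resize(f[160:260,190:323],(400,300),interpolation=cv2.INTER_CUBIC)
cv2.imwrite("pics/press.png",np.hstack([s,t])[:,:,::-1])
```

```text
[ 0.5245 -0.0536  0.1893] [-0.42143055  0.81764906  5.14872306]
```

View pics/press.png

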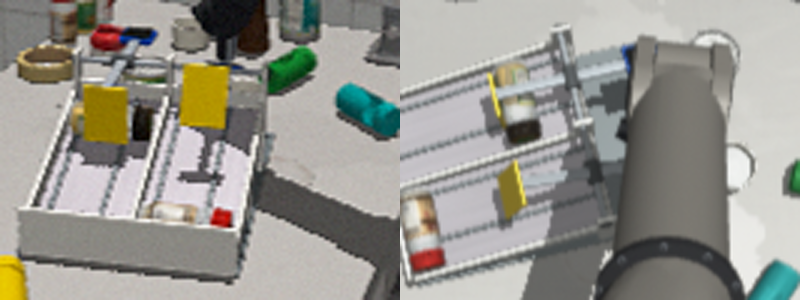

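The near gate is up, and the red jar has rolled to the end wall (red cap at about (427,262) in the top half). The dark jar is still behind its gate. I'll hold briefly, then release straight up.

Call:
{"op": "jog_arm", "data": {
  "plan": [
    [[0, 0, 0], 0],
    [[0, 0, 0], 0],
    [[0, 0, 0], 0],
    [[0, 0, 1], 0],
    [[0, 0, 1], 0],
    [[0, 0, 1], 0],
    [[0, 0, 1], 0],
    [[0, 0, 1.5], 0],
    [[0, 0, 2], 0],
    [[0, 0, 3], 0],
    [[0, 0, 3], 0],
    [[0, 0, 0], 0]
  ]
}}

```text
clock: 4.8
tcp_pos: [0.5259, -0.0531, 0.3282]
orientation: [0.562, 3.084, 0.004]
contact_force: [-0.1, 0.1, -0.6]
grip_width: 0.0002
```

Call:
{"op": "jog_arm", "data": {
  "plan": [
    [[0, 0, 0], 0],
    [[0, 0, 0], 0],
    [[0, 0, 0], 0],
    [[0, 0, 0], 0],
    [[0, 0, 0], 0]
  ]
}}

```text
clock: 5.3
tcp_pos: [0.5241, -0.0534, 0.3233]
orientation: [-0.564, -3.09, 0.001]
contact_force: [0.4, -0.0, -0.5]
grip_width: 0.0001
```

Run:
```python
from h import *
o=get_obs(); print(o["clock"],o["tcp_pos"].round(4),o["contact_force"])
f=grab_frame("side"); g=grab_frame("top")
h=cv2.cvtColor(g,cv2.COLOR_RGB2HSV)[170:240,150:235]
m=cv2.inRange(h,(0,150,80),(8,255,255))|cv2.inRange(h,(172,150,80),(180,255,255))
ys,xs=np.nonzero(m); cap=onz("top",(xs.mean()+150,ys.mean()+170),.05)
ex=np.array([.982,.187,0]);ey=np.array([-.187,.982,0])
org=np.array([.523,-.054,0])+.062*ex+.142*ey
print("cap in dispenser",(cap-org)@ex,(cap-org)@ey)
t=cv2.resize(g[130:250,170:330],(400,300),interpolation=cv2.INTER_CUBIC); s=cv2.resize(f[160:260,190:323],(400,300),interpolation=cv2.INTER_CUBIC)
cv2.imwrite("pics/rel.png",np.hstack([s,t])[:,:,::-1])
```

```text
5.3 [ 0.5241 -0.0534  0.3233] [ 0.35600951 -0.02925129 -0.48524708]
cap in dispenser -0.10499749618505595 0.18146572911625813
```

View pics/rel.png

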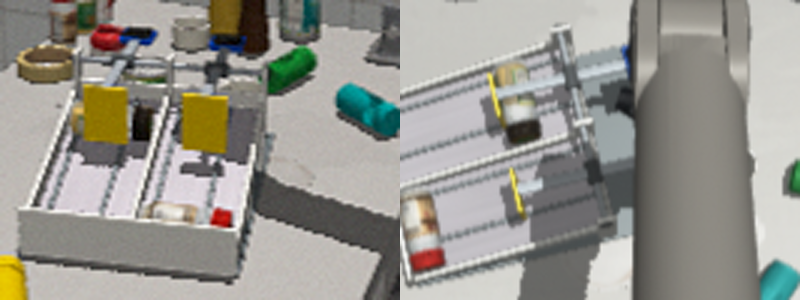

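Both gates are shut, the red jar lies at the end wall (cap at y ≈ 181 mm), the dark jar is in place, and the arm is clear.

```bash
python3 -c "
from bench import *
print(hand_in())"
```

```text
the job is handed in; nothing more can be done
None
```

The red-capped jar is out of the dispenser and I handed the job in at about 5.4 s on the robot's clock. The hand-in gives no verdict.

**What I did:** The red-capped jar lay in the near lane. I pressed that lane's blue paddle about 36 mm down with the closed fingertips, at about 5 N. I held it until the jar had rolled out, then lifted straight up.

**Last checks:**
- **Red jar:** it lies against the end wall, with its cap at about y = 181 mm in the dispenser frame and unchanged between the last two pictures.
- **Gates and dark jar:** both gates look shut, and the dark-capped jar is still behind its gate.
- **Arm:** the fingers are about 10 cm above the paddle and the remaining force reading (about 0.5 N) is sensor noise level.
- **Other things:** I did not measure the other things on the table again. The fingers stayed well above them.
- **Disagreement:** the two camera views put the paddle at about 141 mm high, against the 150 mm stated for its top. The views see the blue sides rather than the top face, so I used 150 mm.

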